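# Load-test a cordless vacuum's battery pack

## Task

Set the battery pack down into the cradle of the tester, fully seated, and let go of it. Then turn the tester's spring-return dial clockwise past its first two clicks to the third (the mark with three dots, short of the end stop) and hold it there against its spring: finish while still holding the dial on the third click. Leave the other things on the bench alone.

Things in the scene. Friction and masses are not known exactly. Their poses are not given: they have to be found in the camera images.
- pack_mid (a point): Centre of the loose battery pack: a plain grey upright block with a black band, 90 mm long (its x) by 50 mm wide (its y) by 60 mm tall (z up), 0.35 to 0.75 kg, standing on the bench. This point is half-way up, 30 mm above its underside. It may go into the cradle either way round.
- cradle (a point): Centre of the floor of the open cradle on the tester, a grey box fixed to the bench, 180 (x) by 300 mm (y). Floor 40 mm above the bench; pocket 100 mm long (x) by 60 mm wide (y), 5 mm of room round the pack; rim walls 6 mm thick, 18 mm above the floor. Axes are the tester's, z up; its dial console (180 by 150 mm, 60 mm high) is on the -y side.
- dial_axis (a point): Point on the dial's vertical turning axis at the console's top face, 60 mm above the bench. Axes are the tester's and do not turn with the dial. The dial is a black round hub (56 mm across, up to 18 mm above the face) with a straight bar handle on top of it.
- dial_grip (a point): Point in the long end of the dial's bar handle, 45 mm from the axis, half-way up the bar (32 mm above the console's top). The bar is 14 mm wide, 28 mm tall (18 to 46 mm above the console), from 20 mm behind the axis to 60 mm in front; its outer 30 mm overhang the hub, free below. Its x points outwards along the bar and turns with the dial, z up.
- dial (a joint): Turn of the dial, rad: 0 at rest, growing clockwise from above. At 0 the long end points 0.6 rad left (towards +y) of the tester's x. Clicks at 0.4, 0.8, 1.2, marked on the console by one, two, three dots (a bar marks rest); end stop 1.45. The spring returns it with 0.12 (at rest) to 0.23 N m (third click); clicks add or take up to about 0.06 N m and do not hold it if let go.
- cleaner: Bystander: white bottle, 68 mm across, 160 mm tall, origin under its centre. Leave alone.
- tub: Bystander: open blue tub, 100 by 100 by 50 mm, origin under its centre. Leave alone.
- brush: Bystander: scrubbing brush, 150 mm (x) by 50 by 38 mm, bristles down, origin under its centre. Leave alone.
- wheel: Bystander: black rubber wheel lying flat, 90 mm across, 28 mm thick, origin under its centre. Leave alone.

How it is judged:
By the outcome, as a careful person would: the job done as asked, in the order asked, and still so for the second after the job is handed in, while the arm keeps its last pose, push and grip.
It also fails if it takes over 54 s, if anything falls off the work surface, if the arm or the gripper's body presses on something with over 40 N, if the wrist force passes 120 N, or if a joint passes its speed limit or range.

## Robot

A 6-joint arm with a two-finger parallel gripper is mounted at the origin on the work surface. World frame = base frame: x ahead of the robot, y to its left, z up, the work surface at z = 0. Lengths are in m, angles in rad, forces in N, time in s.
With the tool pointing down it reaches from about 0.4 to 0.825 m from the base axis. Payload 7 kg.
Tool frame: the origin (TCP) lies at the very end of the fingers, on their centre line; the grasp point (between the pads) lies 19 mm behind it; z points along the fingers, y is the line along which they close (so a half turn about z gives the same grasp; the last joint's range is limited). The gripper opens to 88 mm and grips with 3 to 60 N. Pads are 19 mm wide; open, the fingers measure 130 mm over their backs; the gripper's body (78 mm by 193 mm) begins 47 mm behind the grasp point.
Start: joints at [1.464, 0.359, 0.012, 0, -1.224, -0.288], TCP at [0.26, 0.623, 0.227] pointing down, gripper open.
Joint ranges: [-3.07, 3.07], [-1.43, 2.12], [-1.02, 1.25], [-3.03, 1.67], [-3.05, -0], [-3.03, 3.03]. Speed limits (rad/s): [2.39, 2.39, 3.01, 3.14, 3.14, 3.14].

## Interface

Orientations are given as [roll, pitch, yaw] about the fixed x, y, z axes, in that order (R = Rz(yaw) Ry(pitch) Rx(roll)).
In Python, from station import arm gives the robot as it stands. The module is installed in compiled form; this text tells all that it offers.
- The arm moves only by the shell command python3 -m crank 'ROWS' [FORCE]. ROWS is JSON, a list of rows, each an object of numbers: "dx", "dy", "dz": the shift along the world's x, y, z in m; "twist": the turn about the world's z in degrees; "grip": the opening, from -1 (shut) to 1 (fully open). A call has exactly 5 rows; each row is the pose to reach, as a shift and turn from the pose commanded when the call began; what a row does not reach only later rows make up. A row lasts 1/12 s, in which the tool goes at most 41.7 mm and 7.16 degrees, less where a joint would pass 70% of its speed; a pose out of reach is approached as far as the arm can. A call with a gripper value outside its range is refused whole. The fingers move at their own pace and stop on an object; FORCE is the grip in N (left out, the last holds). Time passes only in rows, so rows that repeat a pose let the fingers close, or fill a call up. It gives the time, the measured TCP pose, the force, the opening and the grip force at its end, in the units of the state.
- arm.get_state(): the state, without advancing time (a new reading comes with each control period).
- arm.grab_frame(name): name is "scene" or "top" or "wrist"; returns the picture (384x512x3 uint8, red, green, blue); there is no depth.
- arm.get_calibration(name): a dict with "fx", "fy", "cx", "cy" (pixels), "cam_to_world" (4x4, takes a point from camera to world coordinates); the wrist camera has in their place "tool_from_camera" (4x4, takes a point from camera to tool coordinates, whose origin is the TCP and whose axes are the flange's). Camera axes: x right, y down, z forward; pixel columns grow to the right and rows downward; lengths in m; the calibration is good to about 2 mm. A picture is of the moment at which its call begins: read the wrist's pose just before it. get_calibration takes no time and is no camera call.
- arm.job_done(): hands the job in; it is judged then, once.
The state is a dict: "t": time; "q": joint angles; "qd": joint speeds; "joint_efforts": joint torques, N m; "eef_pos": TCP position; "ee_rot": TCP orientation; "force": force on the tool from outside, world axes, zero at the start; "moment": the same for the moment, N m; "width": finger opening in m; "gripper_force": force on a finger pad.
Only numpy, scipy, OpenCV 4.12 (cv2) and the standard library are available. Lean on these libraries where they do the work, as an engineer would, in place of code of your own. Each camera call takes 0.05 s, during which the arm holds its last target. There are 200 camera calls.

## Working session

There is one attempt and no reset: what is moved stays moved. The work goes in short steps, Python scripts to look and compute and a shell command to move; the robot and the scene stay as the last step left them, time stands still between calls to the robot, and variables do not carry over. Pictures are saved under pics/ and viewed, at most 10 in all, crops included, and the job is handed in when it is done.

```bash
mkdir -p pics; python3 - <<'E'
from station import arm
import cv2,numpy as np
s=arm.get_state();print({k:np.round(v,3).tolist() for k,v in s.items()})
for n in("top","scene"):
    cv2.imwrite(f"pics/{n}0.png",arm.grab_frame(n)[:,:,::-1]); c=arm.get_calibration(n); print(n,c['fx'],c['fy'],c['cx'],c['cy'],np.round(c['cam_to_world'],3).tolist())
E
```

```text
{'t': 0.0, 'q': [1.464, 0.359, 0.011, -0.0, -1.224, -0.288], 'qd': [0.001, -0.001, -0.002, 0.001, -0.001, 0.001], 'joint_efforts': [-0.001, -58.273, 29.305, 6.997, 0.007, -0.0], 'eef_pos': [0.259, 0.623, 0.226], 'ee_rot': [3.14, -0.0, -0.395], 'force': [-0.72, 0.109, -0.071], 'moment': [-0.034, -0.003, -0.017], 'gripper_force': 0.0, 'width': 0.087}
top 419.5449232396572 419.5449232396572 253.83211768464096 195.80460160914362 [[0.073, -0.977, 0.201, 0.298], [-0.997, -0.072, 0.011, 0.018], [0.004, -0.201, -0.98, 1.631], [0.0, 0.0, 0.0, 1.0]]
scene 418.45653185838125 418.45653185838125 246.83401815237048 195.28098204257049 [[-0.812, 0.34, -0.474, 1.246], [0.583, 0.466, -0.666, 0.904], [-0.006, -0.817, -0.577, 0.854], [0.0, 0.0, 0.0, 1.0]]
```

View pics/top0.png

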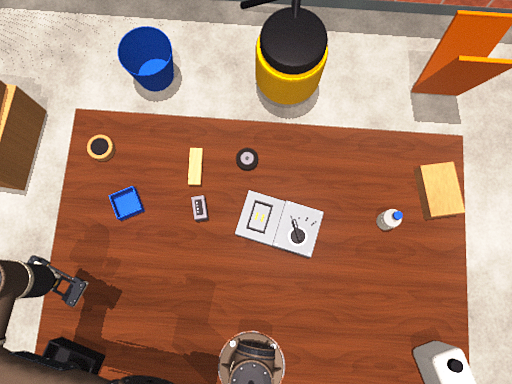

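View pics/scene0.png

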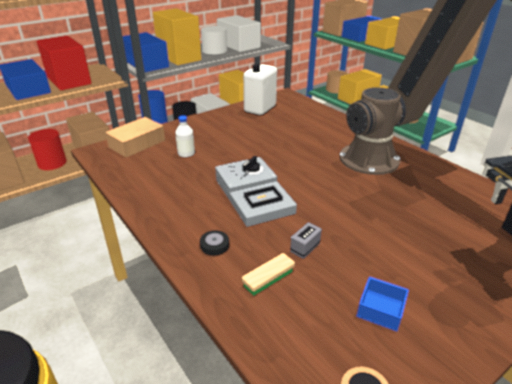

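Top view: the pack is at about (199,208), the tester spans (236–323, 191–257) with the cradle near (260,217) and dial near (297,236). Brush, wheel and tub lie clear of both. I'll enlarge it for corners.

```bash
cat > h.py <<'E'
from station import arm
import numpy as np,cv2
from scipy.spatial.transform import Rotation as R
def ray(c,T,uv,z):
    d=T[:3,:3]@np.array([(uv[0]-c['cx'])/c['fx'],(uv[1]-c['cy'])/c['fy'],1.]);o=T[:3,3]
    return o+d*(z-o[2])/d[2]
def fixed(n,uv,z):
    c=arm.get_calibration(n);return ray(c,np.array(c['cam_to_world']),uv,z)
def toolT(s):
    T=np.eye(4);T[:3,:3]=R.from_euler('xyz',s['ee_rot']).as_matrix();T[:3,3]=s['eef_pos'];return T
def wrist(s,uv,z):
    c=arm.get_calibration('wrist');return ray(c,toolT(s)@np.array(c['tool_from_camera']),uv,z)
E
python3 - <<'E'
import cv2
i=cv2.imread('pics/top0.png')[180:265,180:330]
cv2.imwrite('pics/topc.png',cv2.resize(i,None,fx=5,fy=5,interpolation=cv2.INTER_CUBIC))
from h import *
for n,uv,z in [('pack',(199,207),.06),('dial',(297,236),.08),('cradle',(260,217),.04)]: print(n,fixed('top',uv,z))
print(np.round(arm.get_calibration('wrist')['tool_from_camera'],3).tolist(),arm.get_calibration('wrist')['fx'])
E
```

```text
pack [0.56168201 0.23973759 0.06      ]
dial [ 0.47657579 -0.13549955  0.08      ]
cradle [0.54355075 0.00577763 0.04      ]
[[0.0, -0.961, -0.275, 0.075], [1.0, -0.001, 0.002, -0.0], [-0.002, -0.275, 0.961, -0.158], [0.0, 0.0, 0.0, 1.0]] 294.6214724845428
```

View pics/topc.png

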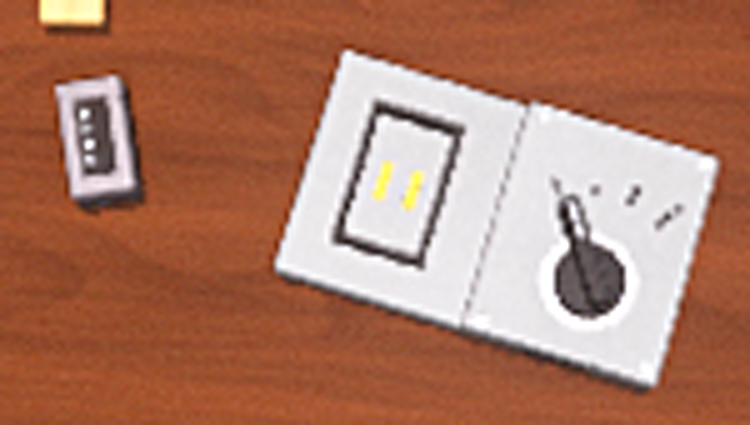

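Crop: pack top corners are about (57,88),(121,76),(137,190),(75,202). Rim corners are about (375,103),(466,127),(421,267),(333,242), and the hub centre is about (590,278) with the bar pointing to (563,195).

```bash
python3 - <<'E'
from h import *
f=lambda u,v,z:fixed('top',((u-2)/5+180,(v-2)/5+180),z)
P=[f(*p,.06) for p in[(57,88),(121,76),(137,190),(75,202)]];print('pack',np.mean(P,0))
d=(P[0]+P[1]-P[2]-P[3]);print(np.degrees(np.arctan2(d[1],d[0])),np.linalg.norm(d)/2)
C=[f(*p,.058) for p in[(375,103),(466,127),(421,267),(333,242)]];print('cradle',np.mean(C,0))
d=(C[0]+C[1]-C[2]-C[3]);print(np.degrees(np.arctan2(d[1],d[0])),np.linalg.norm(d)/2)
print('dial',f(590,278,.078))
a,b=f(275,272,.04),f(347,53,.04);d=b-a;print(np.degrees(np.arctan2(d[1],d[0])),np.linalg.norm(d))
a,b=f(652,385,.06),f(718,158,.06);d=b-a;print(np.degrees(np.arctan2(d[1],d[0])),np.linalg.norm(d))
E
```

```text
pack [0.56041811 0.23925052 0.06      ]
14.007904334713043 0.08920547027615197
cradle [0.54268784 0.00844418 0.058     ]
-13.095049234215958 0.1118951492559317
dial [ 0.4799361  -0.13776172  0.078     ]
-13.490210382068465 0.17881674026629343
-13.57558427716987 0.1794071899532718
```

```bash

M='python3 -m crank'
python3 -m crank '[{"dx":0.02,"dy":-0.025,"twist":2.4,"grip":1},{"dx":0.04,"dy":-0.05,"twist":5,"grip":1},{"dx":0.06,"dy":-0.076,"twist":7.3,"grip":1},{"dx":0.08,"dy":-0.102,"twist":9.7,"grip":1},{"dx":0.1,"dy":-0.128,"twist":12.2,"grip":1}]' 30 
python3 -m crank '[{"dx":0.02,"dy":-0.025,"twist":2.4,"grip":1},{"dx":0.04,"dy":-0.05,"twist":5,"grip":1},{"dx":0.06,"dy":-0.076,"twist":7.3,"grip":1},{"dx":0.08,"dy":-0.102,"twist":9.7,"grip":1},{"dx":0.1,"dy":-0.128,"twist":12.2,"grip":1}]' 
python3 -m crank '[{"dx":0.02,"dy":-0.025,"twist":2.4,"grip":1},{"dx":0.04,"dy":-0.05,"twist":5,"grip":1},{"dx":0.07,"dy":-0.085,"twist":8.5,"grip":1},{"dx":0.1,"dy":-0.128,"twist":12.2,"grip":1},{"dx":0.1,"dy":-0.128,"twist":12.2,"grip":1}]' 
python3 - <<'E'
from h import *
s=arm.get_state();print(s['t'],s['eef_pos'],s['ee_rot'])
f=arm.grab_frame('wrist');np.save('w1.npy',f);cv2.imwrite('pics/w1.png',f[:,:,::-1])
E
```

```text
0.1 [0.25951015 0.62267703 0.22573161] [ 3.14013156e+00 -1.76094547e-04 -3.94920491e-01]invalid input at $[0]: expected keys dx, dy, dz, twist, grip
invalid input at $[0]: expected keys dx, dy, dz, twist, grip
invalid input at $[0]: expected keys dx, dy, dz, twist, grip
```

View pics/w1.png

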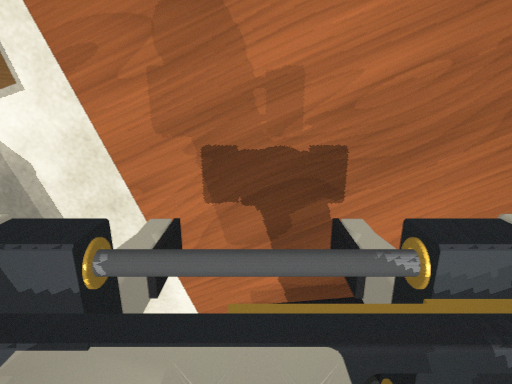

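The arm hasn't moved because every key is required; the picture shows bare bench with the fingers at rows 220–300. Redoing it with dz.

```bash

python3 -m crank '[{"dx":0.02,"dy":-0.025,"dz":0,"twist":2.4,"grip":1},{"dx":0.04,"dy":-0.05,"dz":0,"twist":5,"grip":1},{"dx":0.06,"dy":-0.076,"dz":0,"twist":7.3,"grip":1},{"dx":0.08,"dy":-0.102,"dz":0,"twist":9.7,"grip":1},{"dx":0.1,"dy":-0.128,"dz":0,"twist":12.2,"grip":1}]' 30 
python3 -m crank '[{"dx":0.02,"dy":-0.025,"dz":0,"twist":2.4,"grip":1},{"dx":0.04,"dy":-0.05,"dz":0,"twist":5,"grip":1},{"dx":0.06,"dy":-0.076,"dz":0,"twist":7.3,"grip":1},{"dx":0.08,"dy":-0.102,"dz":0,"twist":9.7,"grip":1},{"dx":0.1,"dy":-0.128,"dz":0,"twist":12.2,"grip":1}]' 
python3 -m crank '[{"dx":0.02,"dy":-0.025,"dz":0,"twist":2.4,"grip":1},{"dx":0.04,"dy":-0.05,"dz":0,"twist":5,"grip":1},{"dx":0.07,"dy":-0.085,"dz":0,"twist":8.5,"grip":1},{"dx":0.1,"dy":-0.128,"dz":0,"twist":12.2,"grip":1},{"dx":0.1,"dy":-0.128,"dz":0,"twist":12.2,"grip":1}]' 
python3 - <<'E'
from h import *
s=arm.get_state();print(s['t'],s['eef_pos'],s['ee_rot'])
f=arm.grab_frame('wrist');np.save('w1.npy',f);cv2.imwrite('pics/w2.png',f[:,:,::-1])
E
```

```text
t: 0.57
eef_pos: [0.3602, 0.4937, 0.2263]
ee_rot: [3.141, 0.0, -0.179]
force: [0.4, 0.5, -0.3]
width: 0.0877
gripper_force: 0.0
t: 0.98
eef_pos: [0.4602, 0.3656, 0.2265]
ee_rot: [3.142, 0.0, 0.033]
force: [0.3, 0.5, -0.1]
width: 0.0873
gripper_force: 0.0
t: 1.4
eef_pos: [0.5614, 0.2354, 0.2262]
ee_rot: [3.141, 0.001, 0.246]
force: [-0.3, 1.1, -0.7]
width: 0.0875
gripper_force: 0.0
1.4 [0.56143683 0.23538063 0.22618185] [3.14070587e+00 6.92792821e-04 2.45880820e-01]
```

View pics/w2.png

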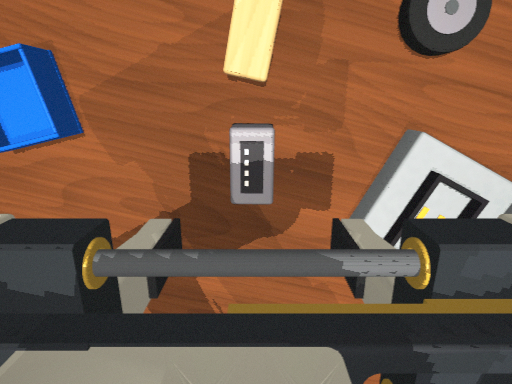

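Wrist view: the pack is upright at columns 231–274, rows 124–204, nearly aligned with the tool; the tester corner is at (425,133) with its cradle on the right.

```bash
python3 - <<'E'
from h import *
s=arm.get_state()
for z in(.06,):
    P=[wrist(s,p,z) for p in[(231.5,124.5),(273.5,124.5),(273,204),(231.5,204)]]
    m=np.mean(P,0);d=P[0]+P[1]-P[2]-P[3];print(m,np.linalg.norm(d)/2,np.linalg.norm(P[0]-P[1]),np.degrees(np.arctan2(d[1],d[0])))
print(wrist(s,(252,138),.06),wrist(s,(252,124.5),0))
g=cv2.cvtColor(np.load('w1.npy'),cv2.COLOR_RGB2GRAY)
print(g[110:215:2,236].tolist()); print(g[190,222:284].tolist());print(g[145,222:284].tolist())
E
```

```text
[0.56515649 0.23892761 0.06      ] 0.09116366588312504 0.04542739172565367 13.48120308405994
[0.59523798 0.24665978 0.06      ] [0.6047102  0.24953171 0.        ]
[99, 98, 99, 101, 103, 101, 106, 76, 90, 156, 206, 223, 228, 209, 204, 204, 206, 228, 226, 227, 225, 224, 225, 225, 223, 224, 223, 142, 142, 142, 142, 143, 141, 143, 141, 142, 143, 141, 142, 141, 141, 141, 144, 140, 141, 141, 136, 58, 65, 64, 69, 65, 63]
[69, 68, 70, 70, 73, 73, 69, 68, 87, 112, 128, 137, 140, 142, 141, 143, 141, 141, 102, 61, 48, 52, 50, 49, 48, 49, 47, 49, 50, 51, 50, 46, 53, 48, 52, 51, 52, 49, 52, 48, 68, 124, 137, 138, 139, 139, 137, 140, 131, 125, 104, 82, 71, 74, 77, 81, 78, 74, 80, 80, 78, 78]
[99, 99, 96, 98, 93, 91, 94, 95, 151, 187, 218, 226, 226, 227, 227, 227, 227, 211, 135, 93, 93, 94, 97, 93, 96, 95, 94, 90, 95, 94, 94, 92, 92, 93, 91, 92, 96, 95, 93, 91, 91, 110, 201, 226, 225, 225, 226, 225, 226, 211, 183, 148, 110, 104, 109, 112, 112, 114, 111, 114, 115, 115]
```

```bash

python3 -m crank '[{"dx":0.003,"dy":0,"dz":-0.03,"twist":0,"grip":1},{"dx":0.003,"dy":0,"dz":-0.07,"twist":0,"grip":1},{"dx":0.003,"dy":0,"dz":-0.11,"twist":0,"grip":1},{"dx":0.003,"dy":0,"dz":-0.135,"twist":0,"grip":1},{"dx":0.003,"dy":0,"dz":-0.15,"twist":0,"grip":1}]'
python3 -m crank '[{"dx":0,"dy":0,"dz":-0.02,"twist":0,"grip":1},{"dx":0,"dy":0,"dz":-0.04,"twist":0,"grip":1},{"dx":0,"dy":0,"dz":-0.049,"twist":0,"grip":1},{"dx":0,"dy":0,"dz":-0.049,"twist":0,"grip":1},{"dx":0,"dy":0,"dz":-0.049,"twist":0,"grip":0.1}]'
python3 -m crank '[{"dx":0,"dy":0,"dz":0,"twist":0,"grip":-0.2},{"dx":0,"dy":0,"dz":0,"twist":0,"grip":-0.2},{"dx":0,"dy":0,"dz":0,"twist":0,"grip":-0.2},{"dx":0,"dy":0,"dz":0,"twist":0,"grip":-0.2},{"dx":0,"dy":0,"dz":0,"twist":0,"grip":-0.2}]' 35
```

```text
t: 1.87
eef_pos: [0.5606, 0.2376, 0.0725]
ee_rot: [3.14, 0.005, 0.243]
force: [0.3, -0.1, 0.8]
width: 0.0875
gripper_force: 0.0
t: 2.28
eef_pos: [0.5626, 0.239, 0.0276]
ee_rot: [3.141, 0.001, 0.244]
force: [-0.5, 0.1, 1.6]
width: 0.0848
gripper_force: 0.0
t: 2.7
eef_pos: [0.5629, 0.2393, 0.0282]
ee_rot: [-3.141, -0.001, 0.244]
force: [0.0, -0.2, -0.3]
width: 0.0531
gripper_force: 0.0
```

```bash

python3 -m crank '[{"dx":0,"dy":0,"dz":0,"twist":0,"grip":-0.2},{"dx":0,"dy":0,"dz":0,"twist":0,"grip":-0.2},{"dx":0,"dy":0,"dz":0.005,"twist":0,"grip":-0.2},{"dx":0,"dy":0,"dz":0.02,"twist":0,"grip":-0.2},{"dx":0,"dy":0,"dz":0.04,"twist":0,"grip":-0.2}]' 35
python3 -m crank '[{"dx":0,"dy":0,"dz":0.02,"twist":0,"grip":-0.2},{"dx":0,"dy":0,"dz":0.04,"twist":0,"grip":-0.2},{"dx":0,"dy":0,"dz":0.06,"twist":0,"grip":-0.2},{"dx":0,"dy":-0.015,"dz":0.075,"twist":-2,"grip":-0.2},{"dx":0,"dy":-0.035,"dz":0.08,"twist":-5,"grip":-0.2}]'
python3 -m crank '[{"dx":-0.004,"dy":-0.022,"dz":0,"twist":-4,"grip":-0.2},{"dx":-0.008,"dy":-0.044,"dz":0,"twist":-8,"grip":-0.2},{"dx":-0.012,"dy":-0.066,"dz":0,"twist":-12,"grip":-0.2},{"dx":-0.016,"dy":-0.088,"dz":0,"twist":-15,"grip":-0.2},{"dx":-0.018,"dy":-0.11,"dz":0,"twist":-18,"grip":-0.2}]'
python3 -m crank '[{"dx":-0.001,"dy":-0.022,"dz":0,"twist":-2,"grip":-0.2},{"dx":-0.002,"dy":-0.044,"dz":0,"twist":-4,"grip":-0.2},{"dx":-0.002,"dy":-0.065,"dz":0,"twist":-4.4,"grip":-0.2},{"dx":-0.002,"dy":-0.0855,"dz":0,"twist":-4.4,"grip":-0.2},{"dx":-0.002,"dy":-0.0855,"dz":0,"twist":-4.4,"grip":-0.2}]'
python3 - <<'E'
from h import *
arm.grab_frame('top');s=arm.get_state();print(s['t'],s['eef_pos'],s['ee_rot'])
f=arm.grab_frame('wrist');np.save('w3.npy',f);cv2.imwrite('pics/w3.png',f[:,:,::-1])
E
```

```text
t: 3.12
eef_pos: [0.5604, 0.2374, 0.0654]
ee_rot: [3.139, 0.006, 0.243]
force: [0.8, -0.4, -5.7]
width: 0.0497
gripper_force: 35.0
t: 3.53
eef_pos: [0.5631, 0.2049, 0.1495]
ee_rot: [-3.141, -0.002, 0.157]
force: [0.3, -1.4, -5.6]
width: 0.0497
gripper_force: 35.0
t: 3.95
eef_pos: [0.5428, 0.0924, 0.1466]
ee_rot: [3.14, 0.003, -0.161]
force: [0.8, -1.0, -4.9]
width: 0.0495
gripper_force: 35.0
t: 4.37
eef_pos: [0.5407, 0.0053, 0.1466]
ee_rot: [3.14, 0.003, -0.237]
force: [0.1, 0.5, -5.2]
width: 0.0494
gripper_force: 35.0
4.4167 [0.54113776 0.00651857 0.14666965] [ 3.14038448e+00  2.55771718e-03 -2.37119320e-01]
```

View pics/w3.png

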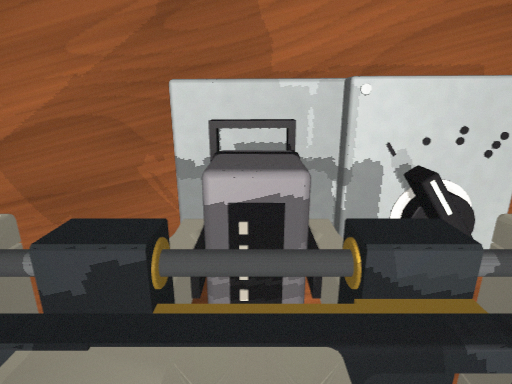

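Wrist view: rim's outer far corners are at about (209,121) and (296,120), the inner pocket edge is at row ~128, and the pack's lower front edge is at row ~153 (columns ~214–300). The tester seam runs from (349,80) to (345,195).

```bash
python3 - <<'E'
from h import *
f=np.load('w3.npy');g=cv2.cvtColor(f,cv2.COLOR_RGB2GRAY)
print('r145',g[145,200:305].tolist());print('c240',g[112:178,240].tolist());print('c215',g[112:178,212].tolist())
print('r190',g[185,196:216].tolist(),g[185,298:318].tolist(),'r82',g[88,340:356].tolist(),'r160',g[140,340:356].tolist())
s=dict(t=0,eef_pos=np.array([.54114,.00652,.14667]),ee_rot=np.array([3.1404,.00256,-.2371]))
def tool(uv,z):
    p=wrist(s,uv,z)-s['eef_pos'];y=s['ee_rot'][2];c,n=np.cos(y),np.sin(y);return np.round([1e3*(c*p[0]+n*p[1]),1e3*(-n*p[0]+c*p[1])],1)
for n,uv,z in[('rimL',(209,121),.058),('rimR',(296,120),.058),('packbotL',(214,153),.1197),('packbotR',(300,153),.1197),('packtopL',(205,185),.1797),('packtopR',(309,185),.1797),('boxL',(171,81),.04),('seam1',(349,80),.06),('seam2',(345,150),.06),('boxR1',(352,77),.06)]: print(n,tool(uv,z))
E
```

```text
r145 [196, 194, 195, 195, 193, 196, 194, 195, 198, 141, 79, 65, 69, 66, 68, 67, 47, 26, 20, 99, 171, 193, 196, 194, 196, 195, 195, 194, 196, 195, 196, 198, 197, 197, 149, 122, 119, 119, 121, 120, 119, 118, 121, 115, 121, 120, 120, 115, 117, 119, 117, 121, 118, 118, 118, 118, 117, 120, 119, 116, 114, 116, 114, 118, 117, 115, 117, 115, 116, 118, 116, 117, 117, 117, 115, 113, 116, 116, 114, 115, 115, 113, 115, 116, 118, 102, 55, 18, 26, 34, 54, 64, 63, 64, 61, 159, 189, 188, 187, 189, 189, 188, 188, 190, 187]
c240 [194, 193, 196, 198, 196, 195, 190, 107, 38, 75, 75, 77, 75, 72, 73, 79, 113, 194, 195, 193, 195, 195, 195, 195, 192, 194, 194, 194, 193, 193, 193, 119, 116, 119, 122, 121, 120, 121, 86, 63, 19, 33, 73, 76, 77, 78, 75, 81, 76, 78, 78, 74, 76, 79, 80, 81, 78, 94, 104, 119, 134, 139, 145, 154, 160, 164]
c215 [201, 202, 200, 200, 200, 200, 195, 107, 25, 73, 72, 72, 77, 76, 71, 75, 74, 70, 74, 71, 73, 71, 70, 69, 71, 70, 68, 71, 72, 69, 69, 65, 67, 69, 66, 69, 68, 72, 66, 65, 65, 66, 62, 66, 57, 55, 56, 55, 66, 75, 75, 78, 76, 79, 78, 79, 82, 93, 104, 115, 129, 135, 143, 148, 152, 163]
r190 [145, 143, 142, 141, 140, 143, 112, 121, 133, 142, 149, 158, 162, 170, 170, 174, 170, 172, 171, 168] [166, 166, 163, 163, 162, 166, 122, 132, 146, 135, 130, 113, 102, 129, 139, 140, 138, 137, 137, 137] r82 [184, 185, 187, 167, 112, 81, 77, 79, 80, 89, 116, 151, 170, 182, 199, 197] r160 [114, 76, 82, 79, 85, 93, 123, 156, 170, 185, 193, 195, 198, 195, 210, 218]
rimL [58.6 38.1]
rimR [ 59.4 -33.2]
packbotL [42.9 26.5]
packbotR [ 42.8 -28.1]
packtopL [39.  22.6]
packtopR [ 39.  -23.4]
boxL [90.7 71.6]
seam1 [ 90.3 -73.4]
seam2 [ 35.  -74.9]
boxR1 [ 92.5 -75.6]
```

```bash

python3 -m crank '[{"dx":0.0035,"dy":0,"dz":-0.02,"twist":0,"grip":-0.2},{"dx":0.0035,"dy":0,"dz":-0.04,"twist":0,"grip":-0.2},{"dx":0.0035,"dy":0,"dz":-0.052,"twist":0,"grip":-0.2},{"dx":0.0035,"dy":0,"dz":-0.052,"twist":0,"grip":-0.2},{"dx":0.0035,"dy":0,"dz":-0.052,"twist":0,"grip":-0.2}]'
python3 - <<'E'
from h import *
s=arm.get_state();print(s['t'],s['eef_pos'],s['ee_rot'])
f=arm.grab_frame('wrist');np.save('w4.npy',f)
cv2.imwrite('pics/w4.png',cv2.resize(f[100:300,150:360,::-1],None,fx=3,fy=3,interpolation=cv2.INTER_CUBIC))
E
```

```text
t: 4.88
eef_pos: [0.5455, 0.0088, 0.0949]
ee_rot: [3.14, 0.002, -0.234]
force: [-0.4, -0.0, -5.0]
width: 0.0496
gripper_force: 35.0
4.8833 [0.54547897 0.0088023  0.09491994] [ 3.14019941e+00  1.98355581e-03 -2.33532136e-01]
```

View pics/w4.png

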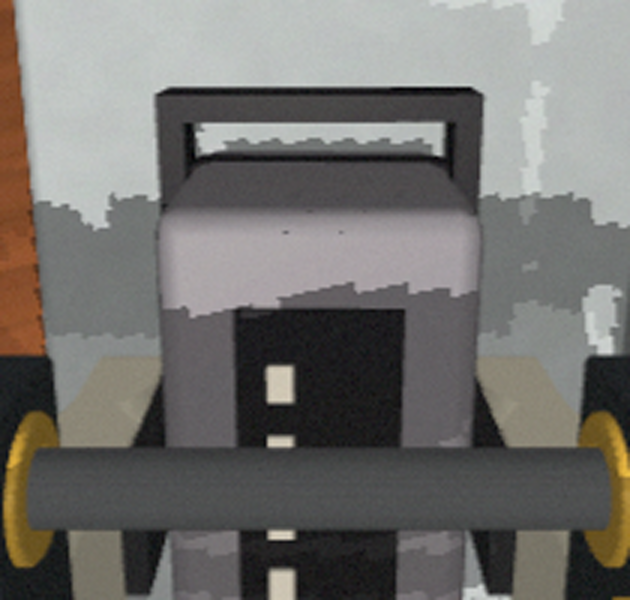

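Crop: rim top's outer edge is at row 95 (columns 157–482) and its inner edge at row 122 (columns ~184–455). The pack's lower front edge is at row 157 (columns ~192–447), laterally centred.

```bash
python3 - <<'E'
from h import *
s=arm.get_state()
def tool(u,v,z):
    p=wrist(s,((u-1)/3+150,(v-1)/3+100),z)-s['eef_pos'];y=s['ee_rot'][2];c,n=np.cos(y),np.sin(y);return np.round([1e3*(c*p[0]+n*p[1]),1e3*(-n*p[0]+c*p[1])],1)
print(s['eef_pos'],[tool(*a) for a in[(157,95,.058),(482,95,.058),(184,122,.058),(455,122,.058),(192,157,.068),(447,157,.068),(160,222,.128),(481,222,.128)]])
E
```

```text
[0.54632291 0.00895525 0.09585239] [array([55.4, 35.4]), array([ 55.4, -36. ]), array([49.5, 29.7]), array([ 49.5, -30.3]), array([43.4, 26.8]), array([ 43.4, -27.4]), array([43.9, 23.4]), array([ 43.8, -23.8])]
```

```bash

python3 -m crank '[{"dx":0.001,"dy":0,"dz":-0.006,"twist":0,"grip":-0.2},{"dx":0.001,"dy":0,"dz":-0.012,"twist":0,"grip":-0.2},{"dx":0.001,"dy":0,"dz":-0.018,"twist":0,"grip":-0.2},{"dx":0.001,"dy":0,"dz":-0.023,"twist":0,"grip":-0.2},{"dx":0.001,"dy":0,"dz":-0.025,"twist":0,"grip":-0.2}]'
python3 -m crank '[{"dx":0,"dy":0,"dz":-0.001,"twist":0,"grip":-0.2},{"dx":0,"dy":0,"dz":-0.002,"twist":0,"grip":-0.2},{"dx":0,"dy":0,"dz":-0.002,"twist":0,"grip":-0.2},{"dx":0,"dy":0,"dz":-0.002,"twist":0,"grip":-0.2},{"dx":0,"dy":0,"dz":-0.002,"twist":0,"grip":-0.2}]'
```

```text
t: 5.35
eef_pos: [0.5465, 0.0084, 0.0696]
ee_rot: [3.141, 0.001, -0.234]
force: [0.1, -0.5, -5.9]
width: 0.05
gripper_force: 35.0
t: 5.77
eef_pos: [0.5473, 0.0086, 0.0688]
ee_rot: [-3.141, -0.0, -0.234]
force: [-0.1, -0.3, -5.7]
width: 0.0498
gripper_force: 35.0
```

```bash

python3 -m crank '[{"dx":0,"dy":0,"dz":-0.001,"twist":0,"grip":-0.2},{"dx":0,"dy":0,"dz":-0.002,"twist":0,"grip":-0.2},{"dx":0,"dy":0,"dz":-0.002,"twist":0,"grip":-0.2},{"dx":0,"dy":0,"dz":-0.002,"twist":0,"grip":-0.2},{"dx":0,"dy":0,"dz":-0.002,"twist":0,"grip":-0.2}]'
```

```text
t: 6.18
eef_pos: [0.5474, 0.0086, 0.0681]
ee_rot: [-3.141, -0.001, -0.234]
force: [-4.8, 1.3, 9.0]
width: 0.0497
gripper_force: 35.0
```

```bash

python3 -m crank '[{"dx":0,"dy":0,"dz":0.002,"twist":0,"grip":0.3},{"dx":0,"dy":0,"dz":0.002,"twist":0,"grip":1},{"dx":0,"dy":0,"dz":0.002,"twist":0,"grip":1},{"dx":0,"dy":0,"dz":0.002,"twist":0,"grip":1},{"dx":0,"dy":0,"dz":0.002,"twist":0,"grip":1}]'
python3 -m crank '[{"dx":0,"dy":0,"dz":0,"twist":0,"grip":1},{"dx":0,"dy":0,"dz":0.01,"twist":0,"grip":1},{"dx":0,"dy":0,"dz":0.03,"twist":0,"grip":1},{"dx":0,"dy":0,"dz":0.065,"twist":0,"grip":1},{"dx":0,"dy":0,"dz":0.1,"twist":0,"grip":1}]'
python3 -m crank '[{"dx":-0.005,"dy":-0.025,"dz":0.01,"twist":7,"grip":1},{"dx":-0.01,"dy":-0.05,"dz":0.01,"twist":14,"grip":1},{"dx":-0.015,"dy":-0.08,"dz":0.01,"twist":21,"grip":1},{"dx":-0.02,"dy":-0.11,"dz":0.01,"twist":28,"grip":1},{"dx":-0.025,"dy":-0.13,"dz":0.01,"twist":34.4,"grip":1}]'
python3 - <<'E'
from h import *
for n in('scene','top'):cv2.imwrite(f'pics/{n}5.png',arm.grab_frame(n)[:,:,::-1])
arm.grab_frame('top')
s=arm.get_state();print(s['t'],s['eef_pos'],s['ee_rot'])
f=arm.grab_frame('wrist');np.save('w5.npy',f);cv2.imwrite('pics/w5.png',f[:,:,::-1])
E
```

```text
t: 6.6
eef_pos: [0.5473, 0.0086, 0.0686]
ee_rot: [-3.142, -0.0, -0.234]
force: [-0.7, 0.0, -0.3]
width: 0.0778
gripper_force: 0.0
t: 7.02
eef_pos: [0.5463, 0.0082, 0.1696]
ee_rot: [3.14, 0.002, -0.234]
force: [1.3, -0.1, -0.1]
width: 0.0875
gripper_force: 0.0
t: 7.43
eef_pos: [0.5217, -0.1233, 0.1796]
ee_rot: [3.141, -0.001, 0.372]
force: [-0.4, -0.5, -0.0]
width: 0.0876
gripper_force: 0.0
7.5833 [ 0.52174226 -0.12279445  0.1792861 ] [ 3.14137862e+00 -4.59812779e-04  3.63886100e-01]
```

View pics/w5.png

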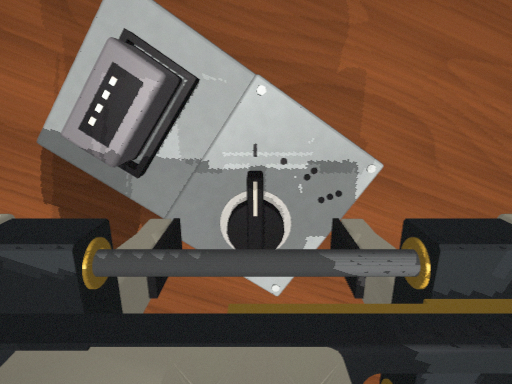

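Wrist view: the pack sits in the cradle with the rim visible all round. The bar is at columns 247–263 with its tip at row ~171, ring centre is near (256,224), rest mark at (255,150), and three dots around (330,197).

```bash
python3 - <<'E'
from h import *
s=arm.get_state()
def T(u,v,z):
    p=wrist(s,(u,v),z);q=p-s['eef_pos'];y=s['ee_rot'][2];c,n=np.cos(y),np.sin(y);return np.round([1e3*(c*q[0]+n*q[1]),1e3*(-n*q[0]+c*q[1])],1),np.round(p,4)
print(s['eef_pos'],np.degrees(s['ee_rot'][2]))
for n,a in dict(tiptop=(255.5,172,.106),ringL=(220,222,.06),ringR=(291,222,.06),ringtop=(255.5,191,.06),rest=(255,150,.06),d1=(284,161,.06),d2=(310.5,174,.06),d3=(330,197,.06),hubL=(227,222,.078),hubR=(284,222,.078),barL=(247,190,.106),barR=(263.5,190,.106)).items():print(n,*T(*a))
f=np.load('w5.npy');g=cv2.cvtColor(f,cv2.COLOR_RGB2GRAY);print(g[160:185,255].tolist(),g[190,240:272].tolist(),g[222,215:235].tolist(),g[222,278:298].tolist())
E
```

```text
[ 0.5221034  -0.12201563  0.17919642] 20.813288129716863
tiptop [19.4 -0. ] [ 0.5403 -0.1151  0.106 ]
ringL [-43.7  36. ] [ 0.4684 -0.1039  0.06  ]
ringR [-43.8 -36.2] [ 0.494  -0.1714  0.06  ]
ringtop [-10.8  -0.1] [ 0.512  -0.1259  0.06  ]
rest [29.9  0.4] [ 0.5499 -0.111   0.06  ]
d1 [ 19.3 -27.4] [ 0.5498 -0.1408  0.06  ]
d2 [  6.4 -53.4] [ 0.5471 -0.1697  0.06  ]
d3 [-17.1 -74. ] [ 0.5324 -0.1972  0.06  ]
hubL [-36.1  27.1] [ 0.4788 -0.1095  0.078 ]
hubR [-36.1 -27.1] [ 0.498  -0.1602  0.078 ]
barL [4.2 7. ] [ 0.5236 -0.114   0.106 ]
barR [ 4.2 -6.6] [ 0.5284 -0.1267  0.106 ]
[186, 187, 184, 182, 179, 140, 136, 107, 111, 106, 85, 12, 14, 20, 20, 17, 18, 26, 25, 30, 33, 101, 185, 184, 183] [131, 133, 132, 130, 132, 119, 91, 51, 31, 42, 36, 35, 39, 195, 205, 217, 200, 112, 40, 36, 37, 35, 32, 75, 105, 107, 125, 128, 131, 130, 130, 130] [123, 129, 129, 129, 128, 183, 206, 207, 200, 205, 205, 205, 130, 44, 32, 33, 39, 40, 35, 38] [35, 41, 39, 32, 32, 78, 176, 206, 208, 205, 203, 204, 189, 148, 128, 127, 129, 130, 130, 130]
```

```bash

python3 -m crank '[{"dx":0,"dy":0,"dz":-0.03,"twist":0,"grip":0.2},{"dx":0,"dy":0,"dz":-0.06,"twist":0,"grip":0.2},{"dx":0,"dy":0,"dz":-0.085,"twist":0,"grip":0.2},{"dx":0,"dy":0,"dz":-0.1,"twist":0,"grip":0.2},{"dx":0,"dy":0,"dz":-0.106,"twist":0,"grip":0.2}]' 25
python3 -m crank '[{"dx":0,"dy":0,"dz":0,"twist":0,"grip":-1},{"dx":0,"dy":0,"dz":0,"twist":0,"grip":-1},{"dx":0,"dy":0,"dz":0,"twist":0,"grip":-1},{"dx":0,"dy":0,"dz":0,"twist":0,"grip":-1},{"dx":0,"dy":0,"dz":0,"twist":0,"grip":-1}]' 25
python3 -m crank '[{"dx":0,"dy":0,"dz":0,"twist":0,"grip":-1},{"dx":0,"dy":0,"dz":0,"twist":0,"grip":-1},{"dx":0,"dy":0,"dz":0,"twist":0,"grip":-1},{"dx":0,"dy":0,"dz":0,"twist":0,"grip":-1},{"dx":0,"dy":0,"dz":0,"twist":0,"grip":-1}]' 25
python3 - <<'E'
from h import *
s=arm.get_state();print(s['force'],s['moment'],s['eef_pos'])
ax=np.array([.4795,-.1382]);r=.046
p=lambda a:np.array([np.cos(np.radians(20.8-a)),np.sin(np.radians(20.8-a))])*r
for k in range(3):
    for j in range(1,6): a=(5*k+j)*4.583;print(k,np.round(1e3*(p(a)-p(k*22.917)),1),-round(j*4.583,1))
E
```

```text
t: 8.05
eef_pos: [0.5209, -0.1207, 0.0703]
ee_rot: [-3.14, 0.004, 0.365]
force: [0.7, -0.2, 0.5]
width: 0.0598
gripper_force: 0.0
t: 8.47
eef_pos: [0.5229, -0.1213, 0.0737]
ee_rot: [3.141, -0.002, 0.366]
force: [0.1, 0.2, -0.8]
width: 0.0267
gripper_force: 0.0
t: 8.88
eef_pos: [0.5225, -0.1216, 0.073]
ee_rot: [3.141, -0.001, 0.366]
force: [-0.6, -1.5, 4.7]
width: 0.0136
gripper_force: 25.0
[-0.57689673 -1.50604096  4.74330267] [-0.59005797  0.05069701  0.09456267] [ 0.52248947 -0.12162737  0.07299849]
0 [ 1.2 -3.5] -4.6
0 [ 2.1 -7.1] -9.2
0 [  2.7 -10.7] -13.7
0 [  3.  -14.4] -18.3
0 [  3. -18.] -22.9
1 [-0.3 -3.7] -4.6
1 [-0.9 -7.3] -9.2
1 [ -1.7 -10.9] -13.7
1 [ -2.9 -14.4] -18.3
1 [ -4.3 -17.8] -22.9
2 [-1.7 -3.3] -4.6
2 [-3.6 -6.4] -9.2
2 [-5.8 -9.3] -13.7
2 [ -8.2 -12.1] -18.3
2 [-10.9 -14.7] -22.9
```

```bash

python3 -m crank '[{"dx":0.0012,"dy":-0.0035,"dz":0,"twist":-4.6,"grip":-1},{"dx":0.0021,"dy":-0.0071,"dz":0,"twist":-9.2,"grip":-1},{"dx":0.0027,"dy":-0.0107,"dz":0,"twist":-13.7,"grip":-1},{"dx":0.003,"dy":-0.0144,"dz":0,"twist":-18.3,"grip":-1},{"dx":0.003,"dy":-0.018,"dz":0,"twist":-22.9,"grip":-1}]'
python3 -m crank '[{"dx":-0.0003,"dy":-0.0037,"dz":0,"twist":-4.6,"grip":-1},{"dx":-0.0009,"dy":-0.0073,"dz":0,"twist":-9.2,"grip":-1},{"dx":-0.0017,"dy":-0.0109,"dz":0,"twist":-13.7,"grip":-1},{"dx":-0.0029,"dy":-0.0144,"dz":0,"twist":-18.3,"grip":-1},{"dx":-0.0043,"dy":-0.0178,"dz":0,"twist":-22.9,"grip":-1}]'
```

```text
t: 9.3
eef_pos: [0.5256, -0.1397, 0.073]
ee_rot: [3.141, -0.001, -0.037]
force: [-1.0, -1.1, 4.3]
width: 0.0139
gripper_force: 25.0
t: 9.72
eef_pos: [0.5214, -0.1576, 0.073]
ee_rot: [-3.141, -0.001, -0.436]
force: [0.9, -1.8, 4.2]
width: 0.0141
gripper_force: 25.0
```

```bash

python3 -m crank '[{"dx":-0.0017,"dy":-0.0033,"dz":0,"twist":-4.6,"grip":-1},{"dx":-0.0036,"dy":-0.0064,"dz":0,"twist":-9.2,"grip":-1},{"dx":-0.0058,"dy":-0.0093,"dz":0,"twist":-13.7,"grip":-1},{"dx":-0.0082,"dy":-0.0121,"dz":0,"twist":-18.3,"grip":-1},{"dx":-0.0109,"dy":-0.0147,"dz":0,"twist":-22.9,"grip":-1}]' 35
python3 -m crank '[{"dx":0,"dy":0,"dz":0,"twist":0,"grip":-1},{"dx":0,"dy":0,"dz":0,"twist":0,"grip":-1},{"dx":0,"dy":0,"dz":0,"twist":0,"grip":-1},{"dx":0,"dy":0,"dz":0,"twist":0,"grip":-1},{"dx":0,"dy":0,"dz":0,"twist":0,"grip":-1}]'
python3 - <<'E'
from h import *
s=arm.get_state();p=s['eef_pos'][:2]-[.4795,-.1382];print(np.degrees(np.arctan2(p[1],p[0])),np.hypot(*p),np.degrees(s['ee_rot'][2]),s['moment'])
f=arm.grab_frame('wrist')[:,:,::-1];t=cv2.resize(arm.grab_frame('top')[180:265,180:330,::-1],(512,290),interpolation=cv2.INTER_CUBIC)
cv2.imwrite('pics/end.png',np.vstack([f[:300],t]))
E
```

```text
t: 10.13
eef_pos: [0.5106, -0.1724, 0.0731]
ee_rot: [-3.141, -0.001, -0.836]
force: [1.0, -1.8, 2.8]
width: 0.0136
gripper_force: 35.0
t: 10.55
eef_pos: [0.5108, -0.1722, 0.073]
ee_rot: [-3.141, -0.001, -0.831]
force: [1.9, -4.2, 5.2]
width: 0.0137
gripper_force: 35.0
-47.35691275623239 0.04616272386413627 -47.58524913299088 [-1.37164007 -0.62693315  0.26988683]
```

View pics/end.png

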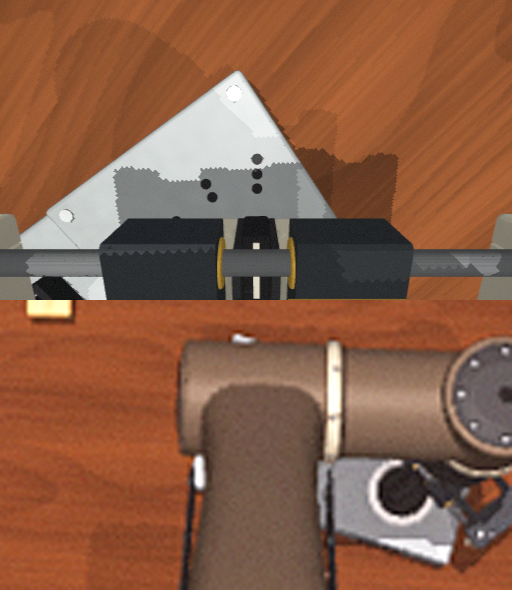

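The bar lines up with the three dots (column 257); dial angle is about 1.19 rad. One last check that the pack is seated.

```bash
python3 - <<'E'
import cv2
i=cv2.imread('pics/scene5.png')[140:230,200:310];cv2.imwrite('pics/s5c.png',cv2.resize(i,None,fx=6,fy=6,interpolation=cv2.INTER_CUBIC))
E
```

```text
(no output)
```

View pics/s5c.png

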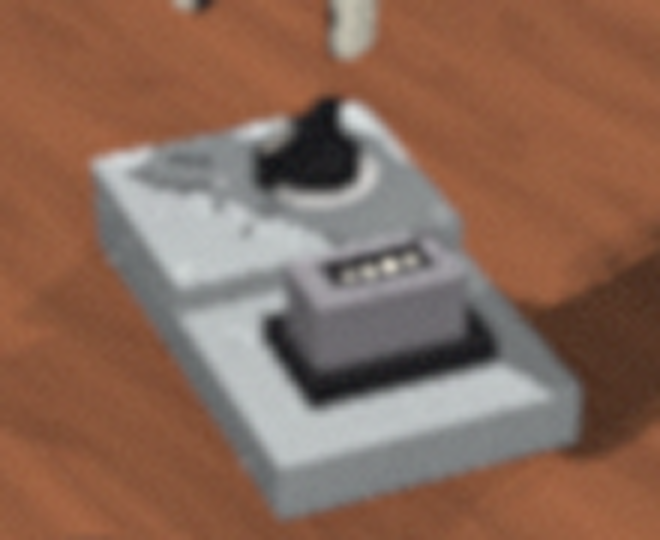

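The pack sits level inside the rim (crop (290–470, 240–370)), so it is seated. Handing in.

```bash
python3 -c "
from station import arm;print(arm.job_done())"
```

```text
the job is handed in; nothing more can be done
None
```

The battery pack is seated in the cradle and released, the dial is held on the third click (about 1.19 rad, bar in line with the three dots), and the job was handed in at about 10.7 s; no verdict was returned.

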